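Open the double-latched lid of the blue filter housing

TASK

The blue fume-filter housing of the laser cutter needs its filter seen to: open its lid. Slide the yellow-finned bolt fully to the left (as seen from the robot) so that the lid pops ajar, then push the red safety catch that was hidden beneath it away from the robot, towards the lid, so that the lid swings fully open, and take the gripper clear. Leave the grey housing shut and do not knock over the glue bottle.

Things in the scene. Friction and masses are not known exactly. Their poses are not given: they have to be found in the camera images.
- blue_box: Blue filter housing, fixed, 270 x 200 x 100 mm; origin under its centre; x to its rear (away from robot, yaw up to 0.3 rad), y left, z up. Its front 100 mm is a flat deck at height 100 mm bearing bolt and catch; behind it lies the 10 mm thick, 165 mm long lid, hinged on the far edge, with a 20 mm steel lug on its front edge. A grey twin stands beside it.
- blue_fin (a point): Top centre of the bolt's yellow fin, axes as blue_box, 44 mm above the deck, 46 mm behind its front edge. Fin 32 (x) x 12 (y) x 22 mm high on a black hood 54 x 40 x 22 mm. Starts at mid width or up to 8 mm left of it; slides left (+y) to a firm stop 55 mm from mid width, resists 2 to 3 N, stays where left. After about 25 mm it frees the lug and the lid pops to 0.2 rad.
- blue_tab (a point): Top centre of the red catch tab, 6 (x) x 24 (y) x 16 mm high, on the deck at mid width, 45 mm behind its front edge, 55 mm before the shut lid; axes as blue_box. Hidden under the hood until the bolt is fully left; then the hood begins 35 mm left of it. Pushed along +x it moves 14 mm to a firm stop (spring 2 to 4.5 N, returns); past about 9 mm it frees the ajar lid.
- blue_lidedge (a point): Middle of the blue lid's front edge, on its top face; axes as blue_box when shut, turning with the lid. The tilt of its z axis is the lid's angle: 0 shut, about 0.2 rad ajar on the catch (edge 33 mm up), 1.25 fully open. A gas spring lifts the lid: once freed it rises softly by itself in 2 to 3 s, edge up and away from the deck, and stays up.
- grey_lidedge (a point): The same point on the grey housing's lid (same build and latches, painted grey): z axis upright when shut. It must stay shut.
- bottle: White glue bottle with a blue cap, 56 mm across, 140 mm high, loose, standing on the table to one side of the housings; origin at the centre of its underside, z up.
Things that resemble listed ones, but are neither listed nor needed, are in the scene too. Several things look just like the bottle: the one meant starts farthest from the robot's base.

How it is judged (in metres and radians):
On the way:
1. the bolt is off and the blue lid stands ajar, held by its catch (angle between blue_lidedge's own z axis and vertical between 0.12 and 0.35 rad), for 0.2 s.
At the end, for the whole second after the job is handed in: The blue lid stands open by more than 1.05 rad (about 60 degrees), the grey lid is shut (under 0.05 rad) and the glue bottle stands upright (within 0.3 rad) (angle between blue_lidedge's own z axis and vertical above 1.05 rad and angle between grey_lidedge's own z axis and vertical below 0.05 rad and angle between bottle's own z axis and vertical below 0.3 rad); the robot touches nothing.
It fails at once if the grey housing's lid opens (angle between grey_lidedge's own z axis and vertical above 0.08 rad).
It fails at once if the glue bottle is knocked over (angle between bottle's own z axis and vertical above 0.6 rad).
It also fails if it takes over 38 s, if anything falls off the work surface, if the arm or the gripper's body presses on something with over 40 N, if the wrist force passes 120 N, or if a joint passes its speed limit or range.

ROBOT

A 7-joint arm with a two-finger parallel gripper is mounted at the origin on the work surface. World frame = base frame: x ahead of the robot, y to its left, z up, the work surface at z = 0. Lengths are in mm, angles in rad, forces in N, time in s.
With the tool pointing down it reaches from about 400 to 875 mm from the base axis. Payload 4.4 kg.
Tool frame: the origin (TCP) lies at the very end of the fingers, on their centre line; the grasp point (between the pads) lies behind it (ctrl.hold_point_z is the z of the grasp point in the tool frame, in mm); z points along the fingers, y is the direction in which the jaws open and shut (so a half turn about z gives the same grasp; the last joint's range is limited). The gripper opens to 85 mm and grips with 20 to 120 N. Pads are 22 mm wide; open, the fingers measure 114 mm over their backs; the gripper's body (76 mm by 85 mm) begins 54 mm behind the grasp point. The pads swing forward as they close: fully open they stand 13 mm farther back than shut.
Start: joints at [-1.223, 0.628, 0.038, 1.517, -0.027, 0.996, -0.02], TCP at [261.338, 595.164, 231.313] pointing down, gripper open.
Joint ranges: [-3.06, 3.06], [-0.37, 2.12], [-1.25, 1.32], [0.18, 2.47], [-1.1, 4.24], [0.23, 1.98], [-2.94, 2.94]. Speed limits (rad/s): [2.57, 2.57, 3.14, 3.14, 3.14, 3.14, 3.14].

INTERFACE

Orientations are given as [roll, pitch, yaw] about the fixed x, y, z axes, in that order (R = Rz(yaw) Ry(pitch) Rx(roll)).
In Python, from cell import ctrl, vision gives the robot as it stands.
- The arm moves only by the shell command python3 -m crank 'ROWS' [OPENING]. ROWS is JSON, a list of rows, each an object of numbers: "x", "y", "z": the shift along the tool's x, y, z in cm; "spin": the turn about the tool's z in rad. A call has 1 to 5 rows; each row shifts and turns the commanded pose from where the row before left it, along the tool's axes as they then stand; what a row does not reach is not made up. A row lasts 1/10 s, in which the tool goes at most 50 mm and 8.59 degrees, less where a joint would pass 70% of its speed; a pose out of reach is approached as far as the arm can. A call is refused whole if a number of a shift passes 5 or a number of a turn 0.15, either way. A call with a gripper value outside its range is refused whole. OPENING is the opening in per cent of the stroke, from 0 (shut) to 100 (fully open), set as the call begins (- or left out, the last holds). The fingers move at their own pace and stop on an object; the grip force is fixed at half the most. Time passes only in rows, so rows that do not move let the fingers close. It gives the time, the measured TCP pose, the force and the opening at its end, in the units of the state.
- ctrl.read_state(): the state, without advancing time (a new reading comes with each control period).
- vision.get_image(name): name is "side" or "top"; returns the picture (420x560x3 uint8, blue, green, red); there is no depth.
- vision.calibration(name): a dict with "vfov" (degrees; the focal length in pixels is half the picture's height over the tangent of half this angle, whatever the lens; pixels are square), "cx", "cy" (the principal point, pixels), "eye" and "rotation" of the camera in the world. Camera axes: x right, y up, looking along -z (the intrinsics and any distortion apply to the point x, -y, -z); pixel columns grow to the right and rows downward; lengths in mm; the calibration is good to about 2 mm. A picture is of the moment at which its call begins. calibration takes no time and is no camera call.
- ctrl.finish_job(): hands the job in, once; it reports no verdict.
Trained networks look in the newest picture that a camera, given by its name, has taken for a name from the list of things; names that differ only in an ending like _2 or _b are one class to them, and where a whole thing is asked for, a point or a joint stands for the part that bears it (a point fixed in the world has none). Each returns a list of dicts, best first, with "score" (0 to 1); they miss things now and then, are a little off and sometimes report something else, mostly with a low value. They report only what shows in the picture. A call takes as long as a camera call. They do not tell look-alikes from the thing itself.
- vision.boxes_of(name, camera): "extent" ([left, top, right, bottom] in pixels, round what is visible of it).
- vision.regions_of(name, camera): "mask" (420x560 bool, what is visible of it) and "extent" ([left, top, right, bottom] in pixels, round what is visible of it).
- vision.place_of(name, camera): "point" ([column, row] in pixels: a listed point, or the origin of a listed thing).
The state is a dict: "clock": time; "qpos": joint angles; "qd": joint speeds; "tau": joint torques, N m; "eef_pos": TCP position; "tool_rot": TCP orientation; "force": force on the tool from outside, world axes, zero at the start; "torque": the same for the moment, N m; "width": finger opening in mm.
Only numpy, scipy, OpenCV 4.12 (cv2) and the standard library are available. Lean on these libraries where they do the work, as an engineer would, in place of code of your own. Each camera call takes 0.05 s, during which the arm holds its last target.

## Working session

There is one attempt and no reset: what is moved stays moved. The work goes in short steps, Python scripts to look and compute and a shell command to move; the robot and the scene stay as the last step left them, time stands still between calls to the robot, and variables do not carry over. Pictures are saved under pics/ and viewed, and the job is handed in when it is done.

```bash
mkdir -p pics; ls; python3 - <<'E'
from cell import ctrl, vision
import cv2
s=ctrl.read_state();print(s)
print(ctrl.hold_point_z)
for n in("side","top"):
    cv2.imwrite(f"pics/{n}0.png",vision.get_image(n));print(vision.calibration(n))
E
```

```text
pics
{'clock': 0.0, 'qpos': array([-1.22281152,  0.62931763,  0.03848216,  1.51839434, -0.02701577,
        0.99627227, -0.02000494]), 'qd': array([ 0.00051009,  0.00155412, -0.00068459,  0.00049799,  0.00085844,
        0.00080912, -0.00092544]), 'tau': array([ 1.08665154e-03, -5.63397431e+01,  1.22664135e+00, -1.93442971e+01,
        1.10353640e-02,  1.06535133e-02,  1.37631875e-05]), 'eef_pos': array([261.08930293, 594.57297918, 230.39985733]), 'tool_rot': array([-3.13972049e+00,  3.40721302e-05,  2.72776123e+00]), 'force': array([-0.08654306, -0.35288318, -0.27662494]), 'torque': array([ 0.02264531, -0.00293794,  0.01855589]), 'width': 85.18339708757537}
-18.700000000000003
{'vfov': 54.4745232927164, 'cx': 284.25110120845477, 'cy': 208.89281424001868, 'eye': array([ 191.82454862, -701.08800264,  851.22291739]), 'rotation': array([ 0.81098364, -0.01006601, -0.47665925])}
{'vfov': 42.88546936765268, 'cx': 288.1055765954408, 'cy': 210.68252050566255, 'eye': array([ 292.44363761,   12.6276232 , 1615.93703995]), 'rotation': array([ 0.16542497, -0.0134424 , -1.56410851])}
```

View pics/side0.png

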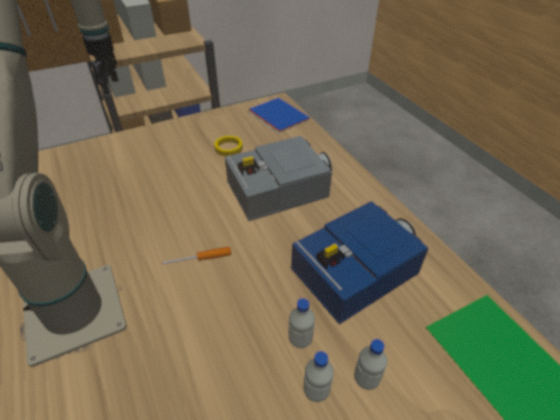

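View pics/top0.png

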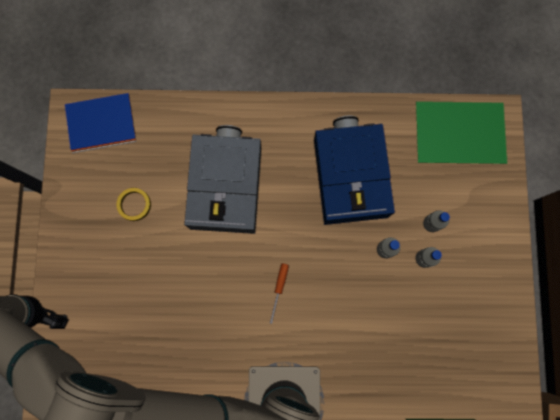

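The side view has the blue housing at about (358,258) with its yellow fin at (331,251). The top view has the fin at (359,199), the grey housing to the left and three bottles to the right. Next I'll triangulate the points.

```bash
cat > h.py <<'E'
from cell import ctrl, vision
import cv2, numpy as np
from scipy.spatial.transform import Rotation as R
def cam(n):
    c=vision.calibration(n); f=210/np.tan(np.radians(c['vfov'])/2)
    return c,f,R.from_euler('xyz',c['rotation']).as_matrix()
def ray(n,p):
    c,f,M=cam(n); d=M@np.array([(p[0]-c['cx'])/f,-(p[1]-c['cy'])/f,-1]); return c['eye'],d/np.linalg.norm(d)
def atz(n,p,z):
    e,d=ray(n,p); return e+d*(z-e[2])/d[2]
def proj(n,P):
    c,f,M=cam(n); q=M.T@(np.array(P)-c['eye']); return np.array([c['cx']+f*q[0]/-q[2],c['cy']-f*q[1]/-q[2]])
def tri(p,q):
    a,d=ray('side',p);b,e=ray('top',q)
    t=np.linalg.lstsq(np.c_[d,-e],b-a,rcond=None)[0]
    A=a+d*t[0];B=b+e*t[1]; return (A+B)/2,np.linalg.norm(A-B)
E
python3 - <<'E'
from h import *
np.set_printoptions(precision=1,suppress=True)
for n in('blue_fin','blue_tab','blue_lidedge','blue_box','bottle'):
    for c in('top','side'):
        for r in vision.place_of(n,c)[:4]:
            print(n,c,np.round(r['point'],1),round(r['score'],2),'@z',atz(c,r['point'],{'blue_fin':144,'blue_tab':116,'blue_lidedge':110}.get(n,0)))
print(ctrl.read_state()['clock'])
for c in('top','side'): 
    im=cv2.imread(f'pics/{c}0.png')
    x,y=(300,110) if c=='top' else (285,195)
    cv2.imwrite(f'pics/{c}0z.png',cv2.resize(im[y:y+120,x:x+150],None,fx=5,fy=5,interpolation=cv2.INTER_CUBIC))
E
```

```text
blue_fin top [356.8 199.1] 0.63 @z [ 573.  -198.1  144. ]
blue_fin side [330.8 245.6] 0.64 @z [ 579.2 -200.1  144. ]
blue_lidedge top [357.1 181.5] 0.82 @z [ 631.2 -204.6  110. ]
blue_lidedge side [347.1 246.9] 0.94 @z [ 630.6 -197.3  110. ]
blue_box top [349.5 177. ] 0.59 @z [ 670. -197.    0.]
blue_box side [351.  272.3] 0.66 @z [ 655.9 -200.6    0. ]
bottle top [383.7 249.7] 0.7 @z [ 444.9 -298.2    0. ]
bottle top [426.3 259. ] 0.63 @z [ 417.7 -426.9    0. ]
bottle top [430.  224.7] 0.56 @z [ 522.8 -442.1    0. ]
bottle side [363.6 375.7] 0.95 @z [ 525.2 -441.2    0. ]
bottle side [314.3 389.5] 0.82 @z [ 417.2 -418.7    0. ]
bottle side [302.6 337.6] 0.59 @z [ 452.8 -305.5    0. ]
0.6
```

View pics/top0z.png

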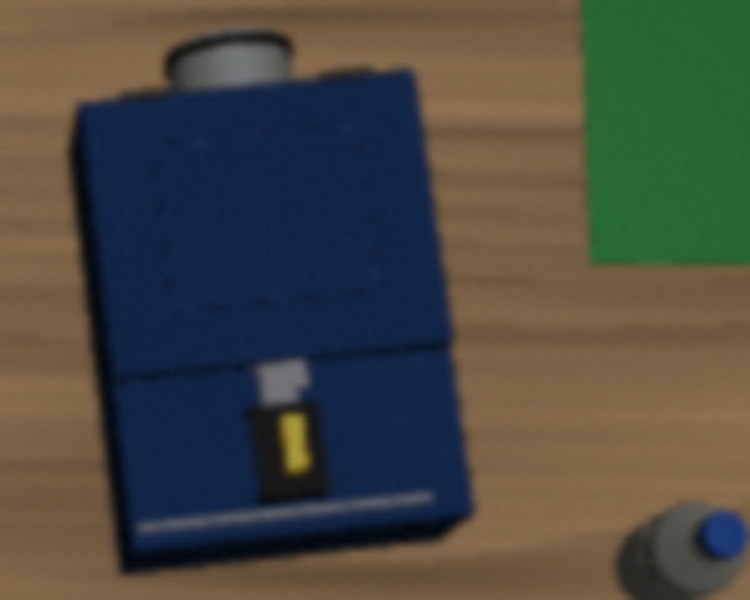

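View pics/side0z.png

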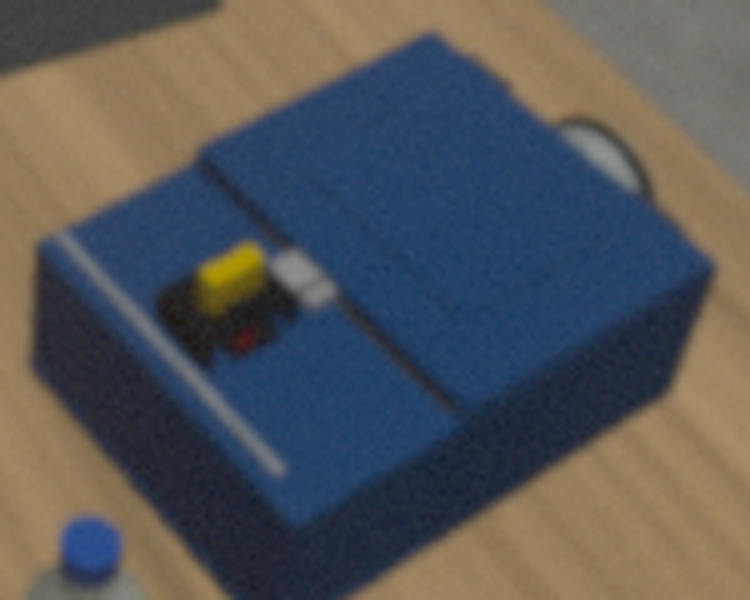

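```bash
python3 - <<'E'
from h import *
np.set_printoptions(precision=1,suppress=True)
im=cv2.imread('pics/top0.png').astype(int)
for c in('top','side'):
    im=cv2.imread(f'pics/{c}0.png').astype(int);b,g,r=im[...,0],im[...,1],im[...,2]
    m=(r>b*1.9+25)&(g>b*1.6+20)&(r>120)
    x,y=(345,185) if c=='top' else (318,238)
    k=np.argwhere(m[y:y+28,x:x+28]);print(c,len(k),k.mean(0)[::-1]+[x,y],k.min(0)[::-1]+[x,y],k.max(0)[::-1]+[x,y])
E
```

```text
top 39 [358.6 197.8] [357 193] [360 203]
side 55 [330.8 248. ] [325 244] [336 252]
```

```bash
python3 - <<'E'
from h import *
np.set_printoptions(precision=3,suppress=True)
T=lambda p:(300+p[0]/5-.4,110+p[1]/5-.4)
S=lambda p:(285+p[0]/5-.4,195+p[1]/5-.4)
def yaw(a,b):  # a left, b right
    d=(a-b);return np.arctan2(-d[0],d[1])
for f,n,a,b,z in((T,'top',(115,378),(448,345),105),(T,'top',(140,527),(433,497),100),(T,'top',(80,105),(412,72),110),(S,'side',(65,235),(280,470),100),(S,'side',(205,158),(460,410),108)):
    A,B=atz(n,f(a),z),atz(n,f(b),z);print(n,A,B,yaw(A,B),np.linalg.norm(A-B))
print('fin',atz('top',(358.6,197.8),144),tri((331,246.3),(358.6,197.8)),atz('side',(331,246.3),144))
print('lug',atz('top',T((284,380)),110), atz('side',S((305,278)),110))
# lid gap front edge center
E
```

```text
top [ 620.421 -105.218  105.   ] [ 641.852 -298.734  105.   ] 0.11029230143987774 194.6992267962343
top [ 534.119 -119.645  100.   ] [ 553.129 -288.889  100.   ] 0.11185356622064432 170.30880614324954
top [782.706 -84.936 110.   ] [ 805.063 -280.498  110.   ] 0.11382645320181362 196.83521743084967
side [ 537.016 -120.843  100.   ] [ 555.229 -286.62   100.   ] 0.10942446031020783 166.77389975659582
side [ 621.842 -113.15   108.   ] [ 641.871 -300.366  108.   ] 0.10657545362050458 188.2837622019864
fin [ 576.77  -203.202  144.   ] (array([ 576.977, -203.188,  145.625]), np.float64(1.1040140873035904)) [ 578.431 -202.159  144.   ]
lug [ 619.093 -202.372  110.   ] [ 621.619 -204.422  110.   ]
```

Housing yaw is about 0.11 rad. The fin is at (577,-203,144), about 5 mm left of mid width, and the two cameras agree to about 1 mm. With tool yaw at 1.681, +x is left and +y is away from the robot. I'll spin and close the gripper first.

```bash
python3 -m crank '[{"spin":0.15},{"spin":0.15},{"spin":0.15},{"spin":0.15},{"spin":0.15}]' 0; python3 -m crank '[{"spin":0.15},{"spin":0.147},{"x":-2,"y":0.5},{"x":-4.5,"y":1.2},{"x":-4.7,"y":1.25}]'
```

```text
invalid input at $[0]: expected keys x, y, z, spin
invalid input at $[0]: expected keys x, y, z, spin
```

```bash
python3 -m crank '[{"x":0,"y":0,"z":0,"spin":0.15},{"x":0,"y":0,"z":0,"spin":0.15},{"x":0,"y":0,"z":0,"spin":0.15},{"x":0,"y":0,"z":0,"spin":0.15},{"x":0,"y":0,"z":0,"spin":0.15}]' 0; python3 -m crank '[{"x":0,"y":0,"z":0,"spin":0.15},{"x":0,"y":0,"z":0,"spin":0.147},{"x":-2,"y":0.5,"z":0,"spin":0},{"x":-4.5,"y":1.2,"z":0,"spin":0},{"x":-4.7,"y":1.25,"z":0,"spin":0}]'
```

```text
clock: 1.1
eef_pos: [261.3, 595.2, 231.4]
tool_rot: [-3.142, -0.0, 1.972]
force: [-0.1, 0.5, 0.8]
width: 12.6
clock: 1.6
eef_pos: [302.6, 486.7, 231.1]
tool_rot: [3.141, -0.0, 1.684]
force: [1.2, 0.9, 0.5]
width: -0.2
```

```bash
python3 -m crank '[{"x":-4.7,"y":1.25,"z":0,"spin":0},{"x":-4.7,"y":1.25,"z":0,"spin":0},{"x":-4.7,"y":1.25,"z":0,"spin":0},{"x":-4.7,"y":1.25,"z":0,"spin":0},{"x":-4.7,"y":1.25,"z":0,"spin":0}]'; python3 -m crank '[{"x":-4.7,"y":1.25,"z":0,"spin":0},{"x":-4.7,"y":1.25,"z":0,"spin":0},{"x":-4.7,"y":1.25,"z":0,"spin":0},{"x":-4.7,"y":1.25,"z":0,"spin":0},{"x":-4.7,"y":1.25,"z":0,"spin":0}]';python3 -m crank '[{"x":-4.7,"y":1.25,"z":0,"spin":0},{"x":-4.7,"y":1.25,"z":0,"spin":0},{"x":-4.7,"y":1.25,"z":0,"spin":0},{"x":-4.7,"y":1.25,"z":0,"spin":0},{"x":-4.7,"y":1.25,"z":0,"spin":0}]'
```

```text
clock: 2.1
eef_pos: [391.4, 258.7, 231.7]
tool_rot: [3.141, -0.001, 1.681]
force: [0.8, -0.6, -0.4]
width: 0.1
clock: 2.6
eef_pos: [479.4, 31.9, 231.7]
tool_rot: [3.141, -0.0, 1.681]
force: [1.7, 0.0, 0.3]
width: -0.1
clock: 3.1
eef_pos: [567.3, -194.9, 231.5]
tool_rot: [3.141, -0.0, 1.681]
force: [1.1, -0.7, -0.2]
width: -0.0
```

```bash
python3 - <<'E'
from h import *
s=ctrl.read_state();p=s['eef_pos'];print(p,s['tool_rot'],s['qpos'])
y=0.11;X=np.array([np.cos(y),np.sin(y)]);Y=np.array([-X[1],X[0]])
d=np.array([577,-203])-p[:2];print('to fin: left',d@Y,'away',d@X)
E
```

```text
[ 567.33116248 -194.90027951  231.48161755] [ 3.14095896e+00 -2.50829065e-04  1.68092934e+00] [ 0.05664019  0.5784344   0.36478273  1.67075646 -0.24508275  0.93719956
  0.62316887]
to fin: left -9.112195129453262 away 8.721226459403455
```

```bash
python3 -m crank '[{"x":-2.5,"y":0.5,"z":0,"spin":0},{"x":-1.3,"y":0.3,"z":0,"spin":0},{"x":0,"y":0,"z":4,"spin":0},{"x":0,"y":0,"z":3,"spin":0},{"x":0,"y":0,"z":0,"spin":0}]'
python3 - <<'E'
from h import *
s=ctrl.read_state();p=s['eef_pos'];print(p)
for c in('top','side'): 
    im=vision.get_image(c)
    x,y=(300,110) if c=='top' else (265,175)
    cv2.imwrite(f'pics/{c}1z.png',cv2.resize(im[y:y+120,x:x+150],None,fx=5,fy=5,interpolation=cv2.INTER_CUBIC))
    print(c,proj(c,p),(proj(c,p)-[x,y])*5)
E
```

```text
clock: 3.6
eef_pos: [576.0, -226.8, 157.4]
tool_rot: [-3.134, -0.005, 1.682]
force: [-0.4, 0.5, 0.7]
width: 0.2
[ 576.0105005  -226.82985787  157.3660956 ]
top [367.76783677 197.24061453] [338.83918386 436.20307264]
side [336.48576905 250.15154384] [357.42884525 375.75771919]
```

View pics/side1z.png

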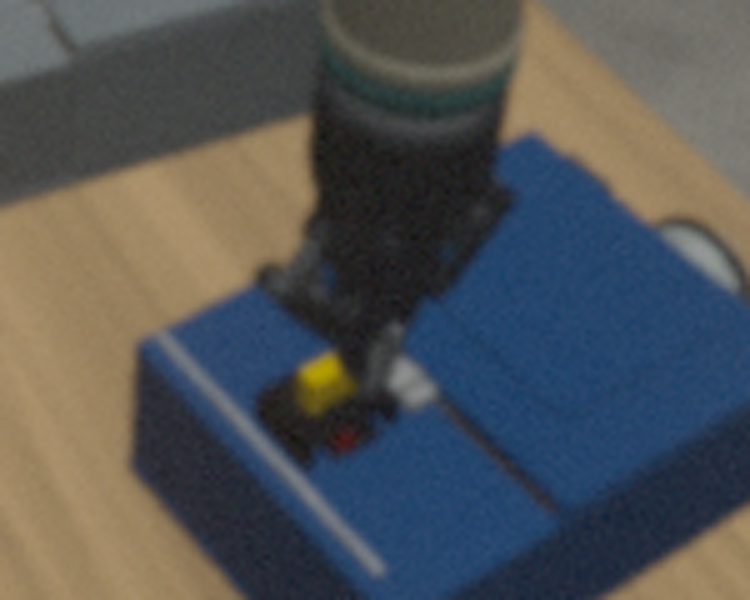

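View pics/top1z.png

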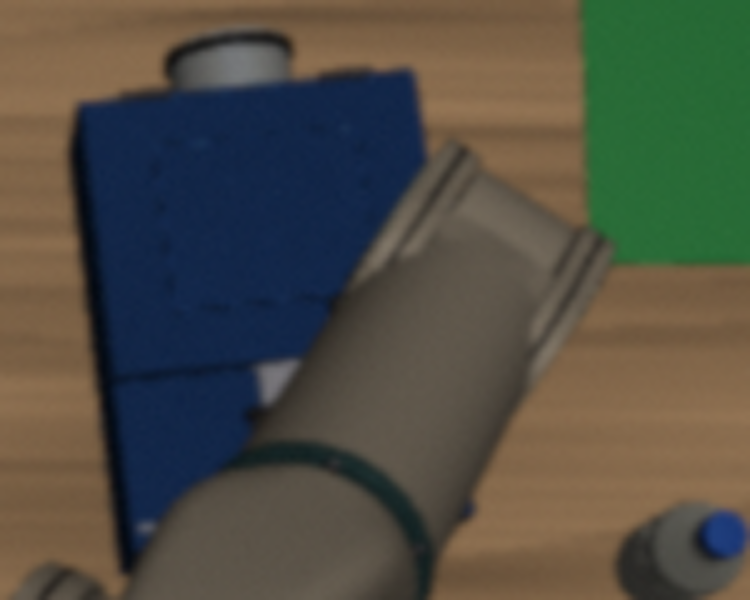

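```bash
python3 -m crank '[{"x":-0.5,"y":0,"z":0,"spin":0},{"x":0,"y":0,"z":1.5,"spin":0},{"x":0,"y":0,"z":1,"spin":0},{"x":0,"y":0,"z":0.4,"spin":0},{"x":0,"y":0,"z":0,"spin":0}]'
python3 - <<'E'
from h import *
s=ctrl.read_state();p=s['eef_pos'];print(p)
y=0.11;X=np.array([np.cos(y),np.sin(y)]);Y=np.array([-X[1],X[0]])
d=np.array([577,-203])-p[:2];print('to fin: left',d@Y,'away',d@X)
E
```

```text
clock: 4.2
eef_pos: [578.7, -234.5, 131.2]
tool_rot: [-3.14, -0.001, 1.681]
force: [1.4, -0.4, -0.0]
width: -0.1
[ 578.72307624 -234.51254415  131.2099322 ]
to fin: left 31.511241805431954 away 1.7467314144253625
```

```bash
python3 -m crank '[{"x":0.5,"y":0,"z":0.4,"spin":0},{"x":0.8,"y":0,"z":0,"spin":0},{"x":0.8,"y":0,"z":0,"spin":0},{"x":0.8,"y":0,"z":0,"spin":0},{"x":0.8,"y":0,"z":0,"spin":0}]'
python3 -m crank '[{"x":0.8,"y":0,"z":0,"spin":0},{"x":0.8,"y":0,"z":0,"spin":0},{"x":0.5,"y":0,"z":0,"spin":0},{"x":0.3,"y":0,"z":0,"spin":0},{"x":0,"y":0,"z":0,"spin":0}]'
python3 - <<'E'
from h import *
s=ctrl.read_state();p=s['eef_pos'];print(p)
y=0.11;X=np.array([np.cos(y),np.sin(y)]);Y=np.array([-X[1],X[0]])
d=np.array([577,-203])-p[:2];print('to fin: left',d@Y,'away',d@X)
im=vision.get_image('side')
x,y=265,175
cv2.imwrite('pics/side2z.png',cv2.resize(im[y:y+120,x:x+150],None,fx=5,fy=5,interpolation=cv2.INTER_CUBIC))
E
```

```text
clock: 4.7
eef_pos: [575.0, -197.6, 128.4]
tool_rot: [-3.141, 0.0, 1.681]
force: [0.3, -2.5, -2.0]
width: 0.0
clock: 5.2
eef_pos: [573.0, -173.3, 128.4]
tool_rot: [3.141, -0.001, 1.681]
force: [0.2, 1.3, -0.5]
width: -0.3
[ 572.99953318 -173.29470977  128.41982284]
to fin: left -29.964918815508078 away 0.7152921077885616
```

View pics/side2z.png

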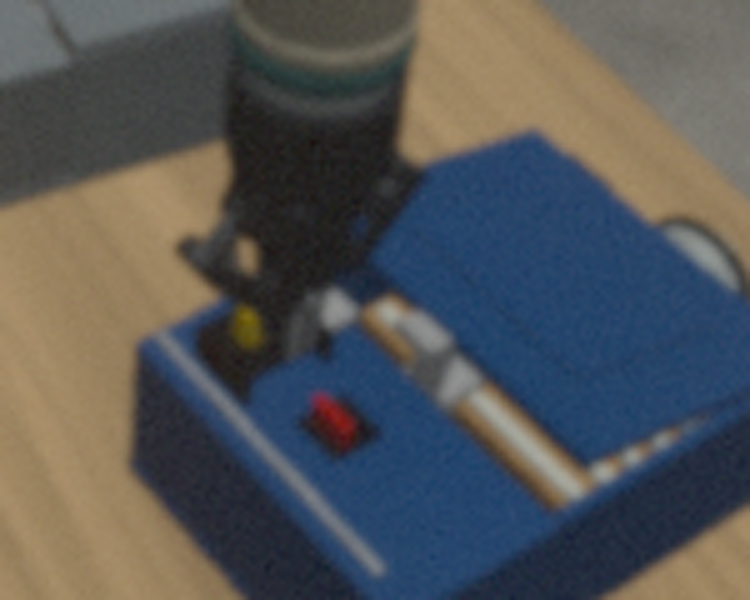

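The lid is ajar, and the red tab shows at crop (335,420). The finger position puts the bolt about 3 mm short of its stop, so I'll push a little further and watch the force.

```bash
python3 -m crank '[{"x":0.2,"y":0,"z":0,"spin":0},{"x":0.2,"y":0,"z":0,"spin":0},{"x":0.2,"y":0,"z":0,"spin":0},{"x":0,"y":0,"z":0,"spin":0}]'
```

```text
clock: 5.65
eef_pos: [572.9, -171.9, 128.6]
tool_rot: [3.139, 0.005, 1.679]
force: [0.3, -7.2, -2.7]
width: 0.1
```

```bash
python3 -m crank '[{"x":0.3,"y":0,"z":0,"spin":0},{"x":0.3,"y":0,"z":0,"spin":0},{"x":0,"y":0,"z":0,"spin":0}]'
```

```text
clock: 5.95
eef_pos: [572.8, -171.6, 128.8]
tool_rot: [3.137, 0.014, 1.676]
force: [2.9, -16.7, -7.4]
width: -0.3
```

Firm stop confirmed: 17 N with no travel. I'll back off, lift, move in front of the tab and measure it.

```bash
python3 -m crank '[{"x":-1.6,"y":0,"z":0,"spin":0},{"x":0,"y":0,"z":-2,"spin":0},{"x":0,"y":-1,"z":-3,"spin":0},{"x":-2,"y":-3,"z":-2,"spin":0},{"x":0,"y":-4,"z":0,"spin":0}]'
python3 -m crank '[{"x":0,"y":-2,"z":0,"spin":0},{"x":0,"y":0,"z":0,"spin":0}]'
python3 - <<'E'
from h import *
np.set_printoptions(precision=1,suppress=True)
s=ctrl.read_state();p=s['eef_pos'];print(p)
X=np.array([np.cos(.11),np.sin(.11)]);Y=np.array([-X[1],X[0]])
for c in('top','side'):
    im=vision.get_image(c)
    for n,z in(('blue_tab',116),('blue_fin',144),('blue_lidedge',143)):
        for r in vision.place_of(n,c)[:2]:
            P=atz(c,r['point'],z); d=P-p
            print(n,c,r['point'],round(r['score'],2),P,'left',d[:2]@Y,'away',d[:2]@X)
    b,g,r=[im[...,i].astype(int) for i in range(3)]
    x,y=(345,180) if c=='top' else (300,235)
    k=np.argwhere(((r>1.8*g+20)&(r>1.8*b+20))[y:y+40,x:x+45])
    if len(k): 
        q=k.mean(0)[::-1]+[x,y];print('red',c,len(k),q,atz(c,q,113))
    x,y=(300,110) if c=='top' else (265,175)
    cv2.imwrite(f'pics/{c}3z.png',cv2.resize(im[y:y+120,x:x+150],None,fx=5,fy=5,interpolation=cv2.INTER_CUBIC))
E
```

```text
clock: 6.45
eef_pos: [498.3, -209.8, 201.1]
tool_rot: [3.135, 0.004, 1.681]
force: [-1.3, -0.4, 0.9]
width: -0.4
clock: 6.65
eef_pos: [472.6, -209.3, 198.7]
tool_rot: [-3.14, -0.002, 1.677]
force: [-0.1, 0.0, -0.2]
width: 0.1
[ 472.6 -209.3  198.7]
blue_tab top [363.3, 197.9] 0.4 [ 582.  -220.8  116. ] left -23.381784645628304 away 107.46446188901072
blue_fin top [340.7, 200.0] 0.79 [ 570.  -152.8  144. ] left 45.48426216726733 away 103.0079162716412
blue_lidedge top [358.1, 177.7] 0.9 [ 634.8 -202.8  143. ] left -11.313875136523277 away 161.91516500310112
red top 25 [358.7 200.1] [ 576. -208.  113.]
blue_tab side [332.2, 257.5] 0.44 [ 577.8 -213.1  116. ] left -15.246880793350163 away 104.15216281603132
blue_fin side [322.6, 232.9] 0.58 [ 583.1 -157.3  144. ] left 39.57470268666925 away 115.46665617966335
blue_lidedge side [351.7, 239.1] 0.68 [ 634.3 -204.4  143. ] left -12.792695783500864 away 161.19460160795103
red side 39 [331.8 258.8] [ 576.5 -214.   113. ]
```

View pics/side3z.png

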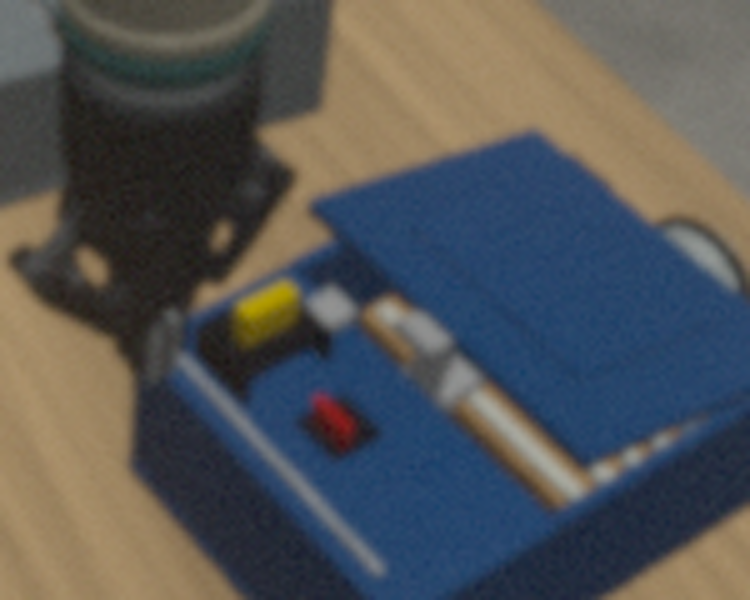

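View pics/top3z.png

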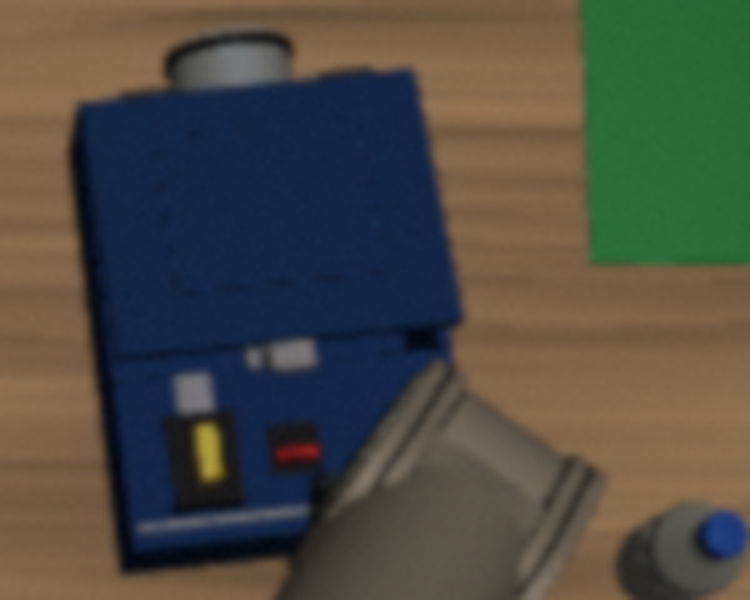

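Red tab is at about (576,-210). That is 12 mm right and 103 mm away from the TCP. I'll go in front of it and then descend.

```bash
python3 -m crank '[{"x":-1.2,"y":3,"z":0,"spin":0},{"x":0,"y":4,"z":0,"spin":0},{"x":0,"y":0,"z":3.5,"spin":0},{"x":0,"y":0,"z":3,"spin":0},{"x":0,"y":0,"z":0,"spin":0}]'
python3 - <<'E'
from h import *
s=ctrl.read_state();p=s['eef_pos'];print(p,s['clock'])
X=np.array([np.cos(.11),np.sin(.11)]);Y=np.array([-X[1],X[0]])
d=np.array([576,-210])-p[:2];print('to tab: left',d@Y,'away',d@X)
E
```

```text
clock: 7.55
eef_pos: [544.3, -211.6, 129.3]
tool_rot: [-3.134, -0.004, 1.682]
force: [-1.4, -0.1, -0.5]
width: 0.2
[ 544.3463631  -211.59332302  129.33345024] 7.55
to tab: left -1.8911893420305539 away 31.63723771425419
```

```bash
python3 -m crank '[{"x":0,"y":0,"z":1.0,"spin":0},{"x":-0.1,"y":0,"z":0.8,"spin":0},{"x":0,"y":0,"z":0,"spin":0},{"x":0,"y":0,"z":0,"spin":0}]'
```

```text
clock: 7.95
eef_pos: [547.3, -214.7, 116.0]
tool_rot: [3.141, 0.0, 1.681]
force: [0.5, -0.2, 0.0]
width: 0.0
```

```bash
python3 -m crank '[{"x":0.1,"y":0,"z":0.9,"spin":0},{"x":0,"y":0,"z":0,"spin":0},{"x":0,"y":0,"z":0,"spin":0}]'
```

```text
clock: 8.25
eef_pos: [546.7, -213.2, 106.2]
tool_rot: [-3.141, -0.0, 1.681]
force: [0.0, 0.4, 1.0]
width: -0.0
```

```bash
python3 -m crank '[{"x":0,"y":0.6,"z":0,"spin":0},{"x":0,"y":0.6,"z":0,"spin":0},{"x":0,"y":0.5,"z":0,"spin":0},{"x":0,"y":0.4,"z":0,"spin":0},{"x":0,"y":0.3,"z":0,"spin":0}]'
python3 -m crank '[{"x":0,"y":0.2,"z":0,"spin":0},{"x":0,"y":0,"z":0,"spin":0},{"x":0,"y":0,"z":0,"spin":0}]'
python3 - <<'E'
from h import *
c='side';im=vision.get_image(c);x,y=(265,155)
cv2.imwrite(f'pics/{c}4z.png',cv2.resize(im[y:y+120,x:x+150],None,fx=5,fy=5,interpolation=cv2.INTER_CUBIC))
E
```

```text
clock: 8.75
eef_pos: [570.0, -210.8, 106.3]
tool_rot: [-3.14, -0.0, 1.681]
force: [-4.5, -0.6, 4.2]
width: 0.0
clock: 9.05
eef_pos: [572.4, -210.5, 106.3]
tool_rot: [-3.141, -0.0, 1.681]
force: [-3.3, -0.2, 3.6]
width: -0.2
```

View pics/side4z.png

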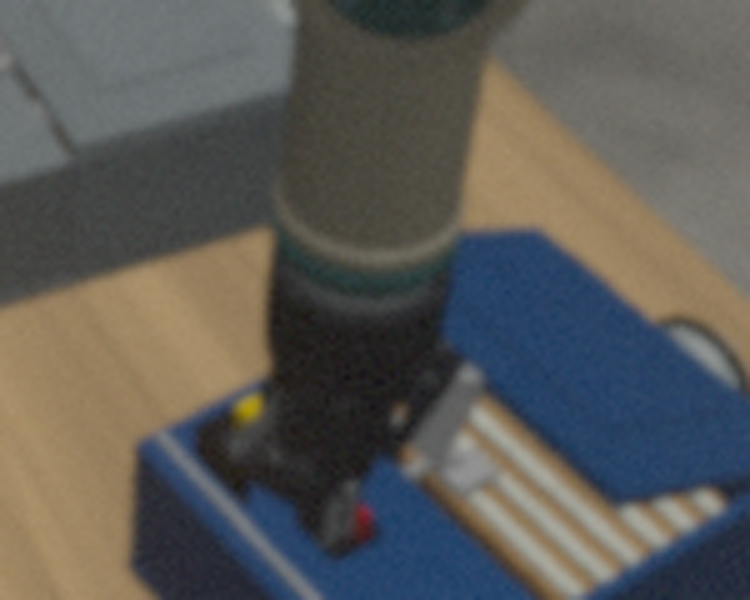

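The lid is rising. I'll back away towards the robot, then up.

```bash
python3 -m crank '[{"x":0,"y":-2,"z":0,"spin":0},{"x":0,"y":-2,"z":0,"spin":0},{"x":0,"y":-1,"z":-4,"spin":0},{"x":0,"y":-3,"z":-3,"spin":0},{"x":0,"y":-4,"z":-2,"spin":0}]'
python3 -m crank '[{"x":0,"y":-2,"z":0,"spin":0},{"x":0,"y":0,"z":0,"spin":0},{"x":0,"y":0,"z":0,"spin":0},{"x":0,"y":0,"z":0,"spin":0},{"x":0,"y":0,"z":0,"spin":0}]'
python3 -m crank '[{"x":0,"y":0,"z":0,"spin":0},{"x":0,"y":0,"z":0,"spin":0},{"x":0,"y":0,"z":0,"spin":0},{"x":0,"y":0,"z":0,"spin":0},{"x":0,"y":0,"z":0,"spin":0}]'
python3 -m crank '[{"x":0,"y":0,"z":0,"spin":0},{"x":0,"y":0,"z":0,"spin":0},{"x":0,"y":0,"z":0,"spin":0},{"x":0,"y":0,"z":0,"spin":0},{"x":0,"y":0,"z":0,"spin":0}]'
python3 -m crank '[{"x":0,"y":0,"z":0,"spin":0},{"x":0,"y":0,"z":0,"spin":0},{"x":0,"y":0,"z":0,"spin":0},{"x":0,"y":0,"z":0,"spin":0},{"x":0,"y":0,"z":0,"spin":0}]'
python3 - <<'E'
from h import *
for c in('side','top'): cv2.imwrite(f'pics/{c}5.png',vision.get_image(c))
for c in('side','top'):
  for r in vision.place_of('blue_lidedge',c)[:2]: print(c,r)
a=1.25
h=np.array([631,-202])+165*np.array([.994,.110])
for a in(1.05,1.25):
  P=np.r_[h-165*np.cos(a)*np.array([.994,.11]),105+165*np.sin(a)];print(a,P,proj('side',P),proj('top',P))
E
```

```text
clock: 9.6
eef_pos: [456.2, -224.2, 198.2]
tool_rot: [3.135, 0.003, 1.683]
force: [0.0, -0.8, 0.3]
width: -0.1
clock: 10.1
eef_pos: [434.8, -225.6, 195.8]
tool_rot: [3.141, 0.0, 1.682]
force: [-0.0, -0.9, -0.1]
width: -0.4
clock: 10.6
eef_pos: [433.5, -225.9, 196.3]
tool_rot: [-3.142, 0.0, 1.681]
force: [-0.2, 1.1, -0.7]
width: -0.1
clock: 11.1
eef_pos: [433.5, -225.9, 196.3]
tool_rot: [-3.142, -0.0, 1.681]
force: [-1.1, 0.4, -0.9]
width: 0.1
clock: 11.6
eef_pos: [433.5, -225.9, 196.3]
tool_rot: [-3.142, 0.0, 1.681]
force: [-0.4, 1.1, 1.1]
width: -0.1
side {'point': [398.9, 182.1], 'score': 0.94}
top {'point': [357.6, 124.7], 'score': 0.6}
1.05 [ 713.40337244 -192.88091452  248.12483222] [383.89792662 192.45786406] [359.57146109 139.87392237]
1.25 [ 743.29397934 -189.57310088  261.58246219] [394.72952934 183.18768971] [358.88801222 127.4436476 ]
```

View pics/side5.png

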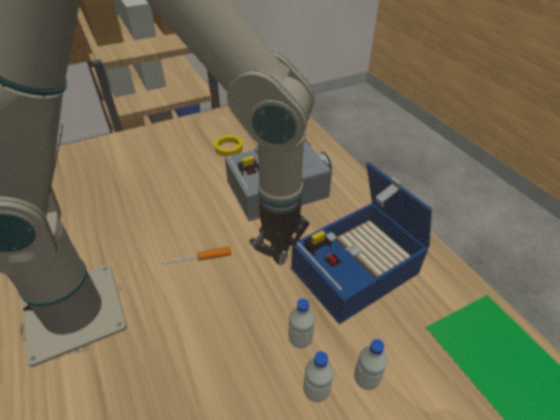

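View pics/top5.png

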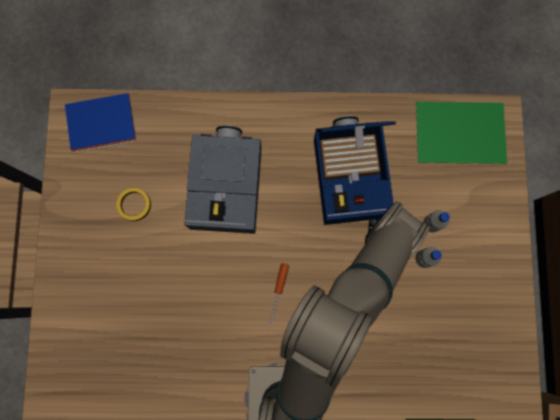

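The blue lid stands fully open, with its edge at side (399,182) and top (358,125), which fits about 1.25 rad. The grey lid is shut, all three bottles are upright, and the gripper is clear.

```bash
python3 -c "
from cell import ctrl
print(ctrl.read_state()['force'],ctrl.finish_job())"
```

```text
the job is handed in; nothing more can be done
[0.83270707 0.57306566 0.76449285] None
```

The blue housing's lid is fully open, and I handed the job in at about 12 s of the 38 s allowed; no verdict was reported.

- **Bolt:** I pushed the yellow fin left with closed fingers until it hit its firm stop (17 N, no further travel). A picture then showed the lid standing ajar on its catch.
- **Catch:** I pushed the red catch towards the lid with about 4 N. The lid started to rise, and I backed the gripper away and up.
- **Last checks:** The lid edge showed in both cameras within about 5 pixels of where a lid at 1.25 rad should be. The grey lid was shut and all three bottles stood upright. The gripper was clear, with the wrist force at noise level (about 1 N).

No check failed. The network's tab positions disagreed with the red-pixel measurement by up to about 13 mm, so I used the red pixels. Short moves also landed 3 to 8 mm off where I commanded them, and I corrected these from the measured pose as I went.

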